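Index a polished mount under the microscope

ROBOT

A 6-joint arm with a two-finger parallel gripper is mounted at the origin on the work surface. World frame = base frame: x ahead of the robot, y to its left, z up, the work surface at z = 0. Lengths are in mm, angles in rad, forces in N, time in s.
With the tool pointing down it reaches from about 350 to 775 mm from the base axis. Payload 7.3 kg.
Tool frame: the origin (TCP) lies between the finger pads; the fingertips stand 25 mm ahead of it and the grasp point (between the pads) lies 6 mm ahead of it; z points along the fingers, y is the line along which they close (so a half turn about z gives the same grasp; the last joint's range is limited). The gripper opens to 92 mm and grips with 3 to 60 N. Pads are 19 mm wide; open, the fingers measure 130 mm over their backs; the gripper's body (75 mm by 190 mm) begins 47 mm behind the grasp point.
Start: joints at [-1.277, 0.342, 1.524, -0, 1.275, -0.146], TCP at [223.546, -475.047, 251.741] pointing down, gripper open.
Joint ranges: [-2.53, 2.53], [-0.77, 2.02], [0.04, 2.7], [-1, 4.14], [0.28, 2.66], [-3.11, 3.11]. Speed limits (rad/s): [2.57, 2.57, 3.14, 3.14, 3.14, 3.14].

INTERFACE

Orientations are given as [roll, pitch, yaw] about the fixed x, y, z axes, in that order (R = Rz(yaw) Ry(pitch) Rx(roll)).
In Python, from plant import bot gives the robot as it stands.
- The arm moves only by the tool play_rows, never from a script. Its argument "commands" is a list of rows, each an object of numbers: "x", "y", "z": the shift along the tool's x, y, z in m; "twist": the turn about the tool's z in degrees. In form: [{"x": .., "y": .., "z": .., "twist": ..}, ...]. A call has exactly 8 rows; each row is the pose to reach, as a shift and turn from the pose commanded when the call began, along the tool's axes at that moment; what a row does not reach only later rows make up. A row lasts 1/10 s, in which the tool goes at most 50 mm and 8.59 degrees, less where a joint would pass 70% of its speed; a pose out of reach is approached as far as the arm can. A call with a gripper value outside its range is refused whole. "jaw" is the closure, from 0 (fully open) to 1 (shut), set as the call begins (left out, the last holds). The fingers move at their own pace and stop on an object; the grip force is fixed at half the most. Time passes only in rows, so rows that repeat a pose let the fingers close, or fill a call up. It gives the time, the measured TCP pose, the force, the opening and the grip force at its end, in the units of the state.
- bot.get_obs(): the state, without advancing time (a new reading comes with each control period).
- bot.capture(name): name is "scene" or "side" or "wrist"; returns a dict with "pixels" (480x640x3 uint8, red, green, blue), "fx", "fy", "cx", "cy" (pixels), "k1" (the pictures are not rectified: a ray, as slopes to the right and down, at radius r is drawn at 1 + k1 r^2 times it, then the intrinsics apply), "eye" and "rotation" of the camera in the world. Camera axes: x right, y down, z forward; pixel columns grow to the right and rows downward; lengths in mm; the calibration is good to about 2 mm. A picture is of the moment at which its call begins. There is no depth.
- bot.close_job(): hands the job in; it is judged then, once.
The state is a dict: "time": time; "joint_positions": joint angles; "dq": joint speeds; "tau": joint torques, N m; "tool_pos": TCP position; "tcp_rot": TCP orientation; "contact_force": force on the tool from outside, world axes, zero at the start; "moment": the same for the moment, N m; "grip_width": finger opening in mm; "finger_force": force on a finger pad.
Only numpy, scipy, OpenCV 4.12 (cv2) and the standard library are available. Lean on these libraries where they do the work, as an engineer would, in place of code of your own. Each camera call takes 0.05 s, during which the arm holds its last target. There are 200 camera calls.

TASK

With the turntable still locked, stand the loose specimen mount, polished face up, in the one empty holder on the turntable. Then swing the lock lever fully open, take the slanted ratchet lever and work it in full strokes, one station per stroke, just as many as bring that holder under the microscope objective, let the lever spring back, and swing the lock fully shut again. Turn the table only by its lever, never by hand, and leave everything else standing as it is.

Things in the scene. Friction and masses are not known exactly. Their poses are not given: they have to be found in the camera images.
- stage: Fixed grey inspection stage: round base 208 mm wide, 12 mm thick, microscope and turntable. Origin on the bench below the turntable axis, z up; 'bearing' = angle about it from its x axis, counter-clockwise from above. Microscope limb: column at bearing 90 deg, 195-270 mm from the axis; its arm reaches in, above 280 mm but for the objective. Place and yaw (-0.5 to -0.1 rad) vary.
- turntable: Aluminium turntable, turns clockwise seen from above. Origin on its axis at bench level, x axis as the stage's at the start, turning with it. Plate 214 mm wide, 146-160 mm above the bench, on a 44 mm spindle; index flange 126 mm wide, 57-87 mm up. Ten stations 36 deg apart, 78 mm from the axis; a detent draws it onto a station. Each has a holder; nine are filled, to 189 mm above the bench.
- holder: The empty holder: dark steel dish standing on the plate between three 6 mm dowel pins; 42 mm outside, 35 mm clear inside, 10 mm high, floor 5 mm above its underside. Origin: centre of its underside (160 mm above the bench), z up. Starts 3 to 5 stations short of the objective (bearing 198, 234 or 270 deg). Neighbours' rims are 6 mm off along the ring, so put fingers along the radius.
- mount: Loose specimen mount: black resin cylinder 30 mm in diameter, 24 mm high, about 40 g, a pale rock section in its upper, polished face. Origin at the centre of its underside, z out of the polished face. Stands on the bench, polished face up, to the left or right in front of the stage.
- objective (a point): Lower tip of the microscope objective, a vertical steel barrel 32 mm in diameter, 215 mm above the bench, over the station at bearing 90 deg. The holder is under it when they are in line seen from above.
- ratchet_lever (a joint): Ratchet lever's swing about the turntable axis, rad: 0 at rest (arm at bearing 205 deg), 0.76 at its stop, clockwise from above; a spring (0.2-0.35 N m) returns it to 0. The pawl takes a pin at about 0.06 and has carried the table one station at 0.65; let back below 0.02 it has the next pin. 5 to 14 N at the handle. With the table locked it stops by about 0.15.
- lever_grip (a point): Centre of the lever's black round handle, 19 mm thick, 53 mm long, leaning 35 deg outward from the turntable axis. 124 mm from the axis, 83 mm above the bench, 17 mm outside the plate's edge, whose underside is 63 mm higher: a vertical gripper meets the plate; tilt 30-45 deg along the handle. The arm below is 18 mm wide, its top 53 mm up. Moves and turns with the lever.
- lock (a joint): Lock lever's swing about its own vertical pivot, rad: 0 locked, 0.60 fully open; opens clockwise seen from above, stays where left, takes about 2 N at its knob. It can be shut only when the table rests on a station.
- lock_grip (a point): Black upright knob on the end of the lock lever, 22 mm thick at the top, 14 mm below, from 56 to 98 mm above the bench; this point is on its axis, 80 mm up. Locked: at bearing 257 deg, 149 mm from the turntable axis; open: 237 deg, 159 mm. The plate's edge is 107 mm from the axis: tilt the gripper or keep its body outside. Moves with the knob.
- lock_pivot (a point): A point on the lock lever's vertical pivot, 80 mm above the bench; the knob is 90 mm from it.
- filled_a: One of two loose filled holders on the turntable: steel holder 42 mm wide with a black mount in it, 29 mm high in all. Origin at the centre of its underside.
- filled_b: Another such filled holder.
- eyepiece_a: Loose black microscope eyepiece standing on the bench, 33 mm in diameter, 60 mm high, in front of the stage on the side where the mount is not. Origin at the centre of its underside.
- eyepiece_b: A second such eyepiece at the back right.
- oil_bottle: Small amber oil bottle, 32 mm in diameter, 65 mm high, at the left. Origin at the centre of its underside.
- slide_box: Closed blue slide box, 95 x 85 x 30 mm, at the right. Origin at the centre of its underside.
- blower: Black rubber dust blower standing on end, 54 mm in diameter, 85 mm high, near the robot at the left. Origin at the centre of its underside.

How it is judged (in metres and radians):
On the way, in this order (a step that is already met when the one before it is completed fails the run):
1. the mount stands in the empty holder, polished face up and let go, with the table still locked (horizontal distance between mount and holder below 0.006 m and z of mount in the frame of holder between 0.002 and 0.008 m and angle between mount's own z axis and vertical below 0.12 rad and contact force between the fingers and mount below 0.1 N and value of joint lock below 0.1 rad), for 0.3 s.
2. the lock lever is swung open (value of joint lock above 0.45 rad), for 0.1 s.
3. the table is indexed until the holder with the mount rests under the objective, and the ratchet lever is back at rest (horizontal distance between mount and holder below 0.006 m and z of mount in the frame of holder between 0.002 and 0.008 m and angle between mount's own z axis and vertical below 0.12 rad and horizontal distance between holder and objective below 0.006 m and angular speed of turntable below 0.1 rad/s and value of joint ratchet_lever below 0.08 rad and value of joint lock above 0.3 rad), for 0.2 s.
At the end, for the whole second after the job is handed in: The mount stands in its holder (within 6 mm of the middle, on the holder's floor, polished face up within 7 deg), the holder is under the objective within 6 mm seen from above, the lock lever is shut (below 0.08 rad), the ratchet lever is back at rest (below 0.08 rad) and the table is still (horizontal distance between mount and holder below 0.006 m and z of mount in the frame of holder between 0.002 and 0.008 m and angle between mount's own z axis and vertical below 0.12 rad and horizontal distance between holder and objective below 0.006 m and value of joint each of lock, ratchet_lever below 0.08 rad and angular speed of turntable below 0.05 rad/s and linear speed of mount below 0.02 m/s); the robot touches nothing.
It fails at once if a bystander on the bench is pushed more than 3 cm (distance of any of eyepiece_a, eyepiece_b, oil_bottle, slide_box, blower from where it was at the start of the episode above 0.03 m).
It fails at once if a filled holder is knocked over or off the turntable (angle between any of filled_a, filled_b's own z axis and vertical above 0.3 rad or height (world z) of any of filled_a, filled_b below 0.15 m).
It fails at once if the table is pushed by hand instead of by its lever (more than 8 N on it) (contact force between the fingers and turntable above 8 N).
It also fails if it takes over 72 s, if anything falls off the work surface, if the arm or the gripper's body presses on something with over 40 N, if the wrist force passes 120 N, or if a joint passes its speed limit or range.

## Working session

There is one attempt and no reset: what is moved stays moved. The work goes in short steps, Python scripts to look and compute and a tool call to move; the robot and the scene stay as the last step left them, time stands still between calls to the robot, and variables do not carry over. Pictures are saved under pics/ and viewed, at most 10 in all, crops included, and the job is handed in when it is done.

Besides the shell and the picture viewer there is one more tool, called after "Call:" by a JSON object that holds its "fn" and its "kwargs", one argument or row to a line. play_rows: Moves the arm, as the interface text tells. Its arguments: {"type":"object","properties":{"commands":{"type":"array"},"jaw":{"type":"number"}},"required":["commands"]}

```bash
mkdir -p pics; ls; cat > h.py <<'E'
import numpy as np, cv2, json
from plant import bot
from scipy.spatial.transform import Rotation as Rn
def cap(name,fn,crop=None,zoom=1):
    c=bot.capture(name); p=c.pop("pixels")
    json.dump({k:np.asarray(v).tolist() for k,v in c.items()},open(f"pics/{fn}.json","w"))
    im=p[:,:,::-1]; cv2.imwrite(f"pics/{fn}_full.png",im); return c,p
def crop(fn,x0,y0,x1,y1,z):
    im=cv2.imread(f"pics/{fn}_full.png")[y0:y1,x0:x1]; cv2.imwrite(f"pics/{fn}_crop.png",cv2.resize(im,None,fx=z,fy=z,interpolation=cv2.INTER_CUBIC))
def load(fn): return {k:np.array(v) for k,v in json.load(open(f"pics/{fn}.json")).items()}
def proj(c,P):
    q=(np.atleast_2d(P)-c["eye"])@c["rotation"]   # rotation: cam->world
    s=q[:,:2]/q[:,2:]; s=s*(1+c["k1"]*(s**2).sum(1,keepdims=True))
    return s*[c["fx"],c["fy"]]+[c["cx"],c["cy"]]
def ray(c,uv):
    d=(np.atleast_2d(uv)-[c["cx"],c["cy"]])/[c["fx"],c["fy"]]; s=d.copy()
    for _ in range(20): s=d/(1+c["k1"]*(s**2).sum(1,keepdims=True))
    return np.c_[s,np.ones(len(s))]@c["rotation"].T
def atz(c,uv,z):
    r=ray(c,uv); return c["eye"]+r*((z-c["eye"][2])/r[:,2:])
def tri(c1,u1,c2,u2):
    A=[];b=[]
    for c,u in((c1,u1),(c2,u2)):
        d=ray(c,u)[0]; d/=np.linalg.norm(d); M=np.eye(3)-np.outer(d,d); A.append(M); b.append(M@c["eye"])
    return np.linalg.lstsq(np.vstack(A),np.hstack(b),rcond=None)[0]
E
python3 - <<'E'
from h import *
for n in("scene","side"):
    c,p=cap(n,n+"0"); print(n,c["fx"],c["k1"],np.round(c["eye"]),np.round(c["rotation"],2).tolist())
o=bot.get_obs(); print(o["tool_pos"],o["tcp_rot"],o["grip_width"],o["time"])
E
```

```text
pics
scene 500.79572123577395 -0.10436378542452478 [ 588. -736. 1348.] [-2.59, -0.01, 0.1]
side 442.2764276508472 -0.05198640582137938 [-130.  186.  919.] [-2.42, -0.0, -1.83]
[ 223.41070293 -474.73999279  251.11783685] [-3.14025156e+00 -1.74450648e-04  4.39732824e-01] 92.16010113912775 0.1
```

```bash
sed -i 's/return {k:np.array(v) for k,v in json.load(open(f"pics\/{fn}.json")).items()}/\n    c={k:np.array(v) for k,v in json.load(open(f"pics\/{fn}.json")).items()}; c["rotation"]=Rn.from_euler("xyz",c["rotation"]).as_matrix(); return c/' h.py; python3 -c "
from h import *
for n in ('scene0','side0'):
    c=load(n); print(c['rotation'][:,2], proj(c,[[600,0,0]]))"
```

```text
[-0.03814993  0.52061664 -0.85293781] [[339.04775353 263.57086051]]
[ 0.63421304 -0.17168216 -0.75385613] [[312.9977798  256.86585545]]
```

View pics/scene0_full.png

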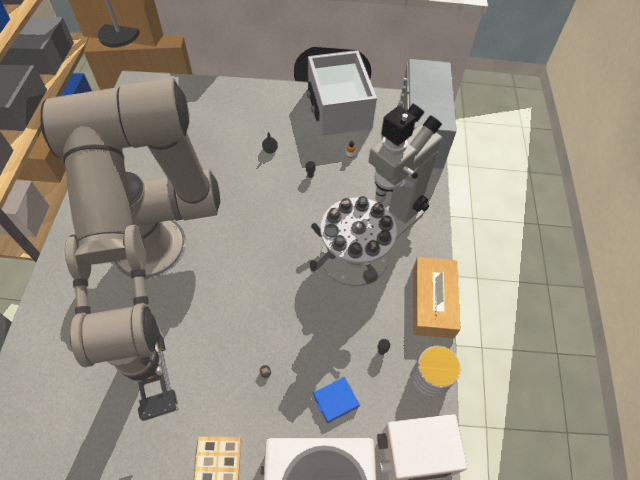

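View pics/side0_full.png

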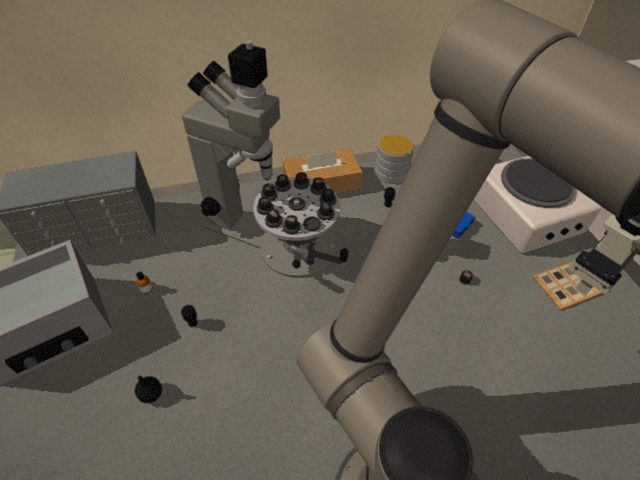

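```bash
python3 -c "
from h import *
crop('scene0',290,180,420,300,6); crop('side0',235,155,365,275,6)
a=cv2.imread('pics/scene0_crop.png'); b=cv2.imread('pics/side0_crop.png')
c1,c2=load('scene0'),load('side0')
print(atz(c1,[[265,370]],24),atz(c2,[[466,274]],24))
print(tri(c1,[358,227],c2,[297,203]))
"
```

```text
[[ 426.34607844 -357.85674975   24.        ]] [[ 426.23610684 -357.81291419   24.        ]]
[642.37832763  29.31569573 167.90056752]
```

View pics/scene0_crop.png

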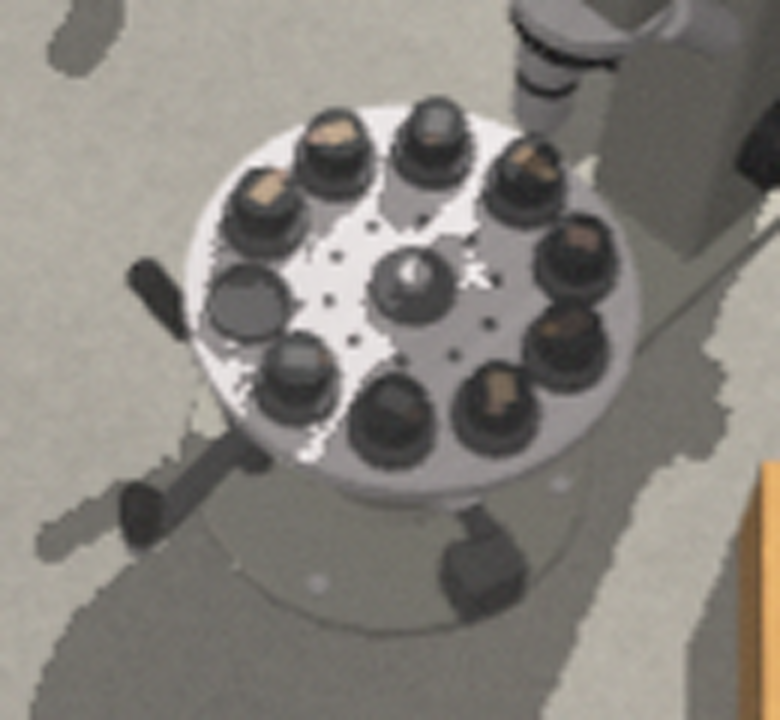

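View pics/side0_crop.png

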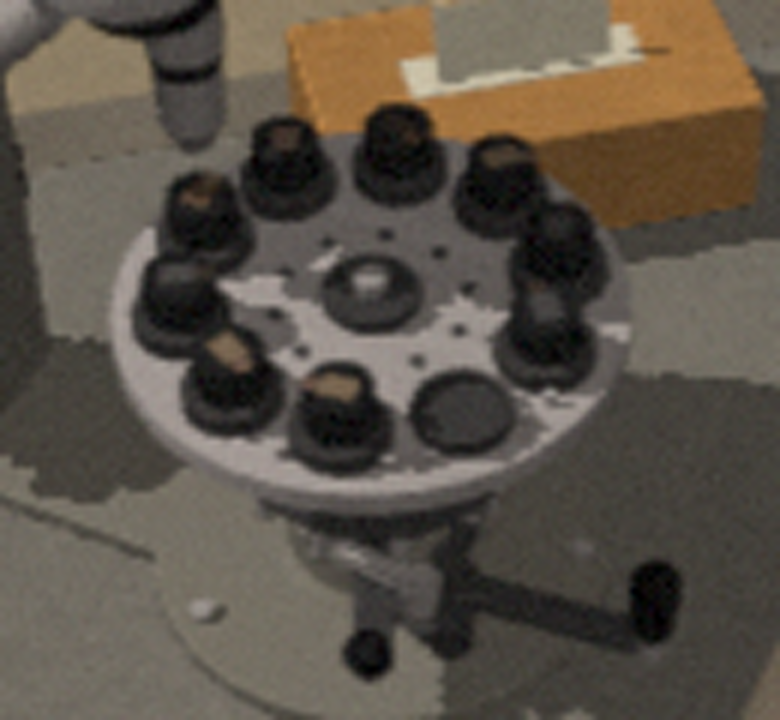

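```bash
cat > fit.py <<'E'
from h import *
from scipy.optimize import least_squares
c1,c2=load('scene0'),load('side0')
S=np.array([(248,303),(267,190),(330,134),(437,122),(535,160),(583,240),(567,325),(500,385),(400,395),(300,355)])/6+[290,180]
D=np.array([(463,412),(333,387),(229,353),(182,275),(203,192),(285,138),(401,122),(503,155),(563,220),(547,302)])/6+[235,155]
def pts(p):
    a=p[2]+np.arange(10)*-np.pi/5; z=np.r_[170,np.full(9,189)]
    return np.c_[p[0]+78*np.cos(a),p[1]+78*np.sin(a),z]
f=lambda p:np.r_[(proj(c1,pts(p))-S).ravel(),(proj(c2,pts(p))-D).ravel()]
r=least_squares(f,[642,29,3.3],loss='soft_l1'); p=r.x
print(p,'rms px',np.sqrt(np.mean(r.fun**2)), np.round(r.fun.reshape(-1,2),1).tolist())
obj=tri(c1,np.array([538,118])/6+[290,180],c2,np.array([193,140])/6+[235,155]); print('obj',obj)
d=p[2]; 
for b in(198,234,270): print(b,'yaw',(d-np.radians(b)+np.pi)%(2*np.pi)-np.pi)
print('obj dir',np.arctan2(*(obj[:2]-p[:2])[::-1])-np.pi/2,np.hypot(*(obj[:2]-p[:2])))
k=tri(c1,np.array([142,512])/6+[290,180],c2,np.array([655,602])/6+[235,155]); print('knob',k,np.hypot(*(k[:2]-p[:2])),np.degrees(np.arctan2(*(k[:2]-p[:2])[::-1])))
k=tri(c1,np.array([155,295])/6+[290,180],c2,np.array([370,655])/6+[235,155]); print('lever',k,np.hypot(*(k[:2]-p[:2])),np.degrees(np.arctan2(*(k[:2]-p[:2])[::-1]))%360)
E
python3 fit.py
```

```text
[643.93045767  29.09801658   3.38597773] rms px 0.6961416490061325 [[-0.4, -0.3], [-0.7, 0.6], [0.7, 0.2], [-0.5, 0.3], [-1.4, 0.5], [-0.7, -0.0], [0.3, 0.3], [-0.4, 0.8], [-1.2, 1.3], [-0.6, 0.8], [-0.3, -1.8], [0.7, -0.5], [-0.3, -1.1], [-1.1, -0.6], [-0.6, -0.1], [-0.2, -0.5], [-0.7, -0.2], [-0.4, -0.3], [-0.8, 0.3], [-0.3, 0.3]]
obj [694.32288029  90.9740107  218.83531559]
198 yaw -0.0697741938840597
234 yaw -0.6980927246020183
270 yaw -1.326411255319977
obj dir -0.6834659181152538 79.79996807975041
knob [525.33774152 -58.1401853   78.24324421] 147.2234227039166 -143.66136134218166
lever [520.9814016   61.59206159  85.73219622] 127.17048930252457 165.19586046268452
```

Call:
{"fn": "play_rows", "kwargs": {
  "commands": [
    {"x": 0.03, "y": -0.003, "z": 0, "twist": -7.5},
    {"x": 0.07, "y": -0.006, "z": 0.01, "twist": -15},
    {"x": 0.11, "y": -0.009, "z": 0.02, "twist": -22.5},
    {"x": 0.15, "y": -0.012, "z": 0.03, "twist": -30},
    {"x": 0.185, "y": -0.015, "z": 0.04, "twist": -38},
    {"x": 0.215, "y": -0.018, "z": 0.05, "twist": -46},
    {"x": 0.233, "y": -0.02, "z": 0.05, "twist": -54},
    {"x": 0.233, "y": -0.02, "z": 0.05, "twist": -60}
  ],
  "jaw": 0.3
}}

```text
time: 0.9
tool_pos: [427.6, -355.9, 200.8]
tcp_rot: [-3.141, -0.001, 1.495]
contact_force: [-1.2, 0.0, 0.4]
grip_width: 64.3
finger_force: 0.0
```

```bash
cat >> h.py <<'E'
def go(P,psi=None):
    "tool-frame shift (m, deg) from the present pose to world P (mm), yaw psi (deg)"
    o=bot.get_obs(); R=Rn.from_euler("xyz",o["tcp_rot"]).as_matrix(); d=R.T@(np.array(P)-o["tool_pos"])/1000
    t=0 if psi is None else -((psi-np.degrees(o["tcp_rot"][2])+180)%360-180)
    return np.round(d,4),round(t,1)
def st():
    o=bot.get_obs(); print(round(o["time"],2),np.round(o["tool_pos"],1),np.round(np.degrees(o["tcp_rot"]),1),np.round(o["joint_positions"],2),"F",np.round(o["contact_force"],1),"w",round(float(o["grip_width"]),1),o["finger_force"])
E
python3 -c "
from h import *
st(); c,p=cap('wrist','w1'); c=load('w1'); print(c['eye'],proj(c,[[426.3,-358,24]]))
print(go([426.3,-358,35],104))"
```

```text
0.9 [ 427.6 -355.9  200.8] [-1.80e+02 -1.00e-01  8.57e+01] [-0.83  0.44  1.51  0.    1.19 -0.76] F [-1.2  0.   0.4] w 64.3 0.0
[ 433.5033212  -289.07695989  334.17013747] [[316.4583024  230.30479982]]
(array([-1.60e-03, -1.00e-04,  1.66e-01]), np.float64(-18.1))
```

View pics/w1_full.png

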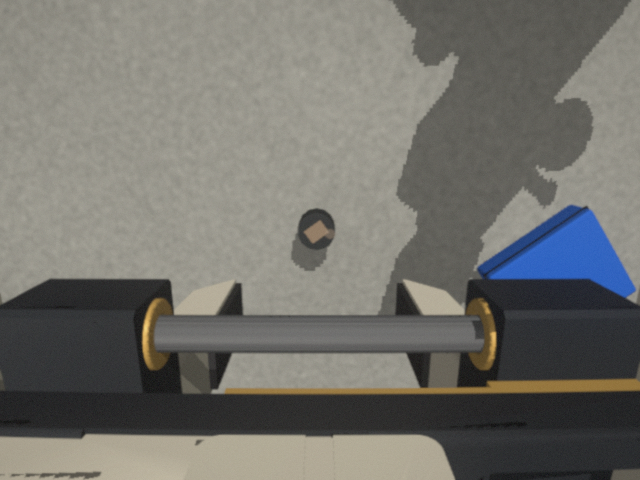

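Call:
{"fn": "play_rows", "kwargs": {
  "commands": [
    {"x": -0.001, "y": 0, "z": 0.03, "twist": -4},
    {"x": -0.0016, "y": 0, "z": 0.06, "twist": -8},
    {"x": -0.0016, "y": 0, "z": 0.09, "twist": -12},
    {"x": -0.0016, "y": 0, "z": 0.12, "twist": -16},
    {"x": -0.0016, "y": 0, "z": 0.145, "twist": -18},
    {"x": -0.0016, "y": 0, "z": 0.165, "twist": -18},
    {"x": -0.0016, "y": 0, "z": 0.166, "twist": -18},
    {"x": -0.0016, "y": 0, "z": 0.166, "twist": -18}
  ]
}}

```text
time: 1.75
tool_pos: [425.5, -359.5, 35.7]
tcp_rot: [-3.141, -0.001, 1.8]
contact_force: [-0.3, 0.3, -0.1]
grip_width: 64.2
finger_force: 0.0
```

Call:
{"fn": "play_rows", "kwargs": {
  "commands": [
    {"x": 0, "y": 0, "z": 0, "twist": 0},
    {"x": 0, "y": 0, "z": 0, "twist": 0},
    {"x": 0, "y": 0, "z": 0, "twist": 0},
    {"x": 0, "y": 0, "z": 0, "twist": 0},
    {"x": 0, "y": 0, "z": 0, "twist": 0},
    {"x": 0, "y": 0, "z": 0, "twist": 0},
    {"x": 0, "y": 0, "z": 0, "twist": 0},
    {"x": 0, "y": 0, "z": 0, "twist": 0}
  ],
  "jaw": 1.0
}}

```text
time: 2.55
tool_pos: [425.8, -359.5, 36.1]
tcp_rot: [3.141, 0.0, 1.801]
contact_force: [-0.1, 1.6, 5.1]
grip_width: 28.9
finger_force: 30.0
```

```bash
python3 -c "
from h import *
st(); print(go([568.3,10.2,300],104.0),go([550,-20,300],104.0))"
```

```text
2.55 [ 425.8 -359.5   36.1] [180.    0.  103.2] [-0.84  0.66  1.67 -0.    0.81 -1.07] F [-0.1  1.6  5.1] w 28.9 30.000698268413544
(array([ 0.3273,  0.2232, -0.264 ]), np.float64(-0.8)) (array([ 0.302 ,  0.1984, -0.264 ]), np.float64(-0.8))
```

Call:
{"fn": "play_rows", "kwargs": {
  "commands": [
    {"x": 0, "y": 0, "z": -0.035, "twist": -0.8},
    {"x": 0.02, "y": 0.016, "z": -0.075, "twist": -0.8},
    {"x": 0.05, "y": 0.04, "z": -0.11, "twist": -0.8},
    {"x": 0.085, "y": 0.068, "z": -0.14, "twist": -0.8},
    {"x": 0.12, "y": 0.097, "z": -0.17, "twist": -0.8},
    {"x": 0.155, "y": 0.125, "z": -0.2, "twist": -0.8},
    {"x": 0.19, "y": 0.153, "z": -0.224, "twist": -0.8},
    {"x": 0.225, "y": 0.181, "z": -0.224, "twist": -0.8}
  ]
}}

```text
time: 3.35
tool_pos: [548.3, -105.6, 261.6]
tcp_rot: [3.137, 0.003, 1.814]
contact_force: [1.0, -0.6, 0.0]
grip_width: 29.2
finger_force: 30.0
```

Call:
{"fn": "play_rows", "kwargs": {
  "commands": [
    {"x": 0.03, "y": 0.024, "z": 0, "twist": 0},
    {"x": 0.045, "y": 0.036, "z": 0, "twist": 0},
    {"x": 0.053, "y": 0.042, "z": 0, "twist": 0},
    {"x": 0.053, "y": 0.042, "z": 0, "twist": 0},
    {"x": 0.053, "y": 0.042, "z": 0, "twist": 0},
    {"x": 0.053, "y": 0.042, "z": 0, "twist": 0},
    {"x": 0.053, "y": 0.042, "z": 0, "twist": 0},
    {"x": 0.053, "y": 0.042, "z": 0, "twist": 0}
  ]
}}

```text
time: 4.15
tool_pos: [574.7, -45.7, 258.7]
tcp_rot: [3.142, 0.0, 1.814]
contact_force: [-0.0, 0.1, -0.6]
grip_width: 28.8
finger_force: 30.0
```

```bash
python3 -c "
from h import *
st(); c,p=cap('wrist','w2'); c=load('w2'); print(c['eye'],proj(c,[[568.3,10.2,170],[568.3,10.2,160]]),go([568.3,10.2,260],104))"
```

```text
4.15 [574.7 -45.7 258.7] [180.    0.  103.9] [-0.21  0.43  1.37 -0.    1.34 -0.46] F [-0.   0.1 -0.6] w 28.8 29.999871253967285
[559.39686674  19.49855007 391.99818716] [[330.64834343 159.83815893]
 [330.14072832 158.92733958]] (array([ 0.0557,  0.0071, -0.0013]), np.float64(-0.1))
```

View pics/w2_full.png

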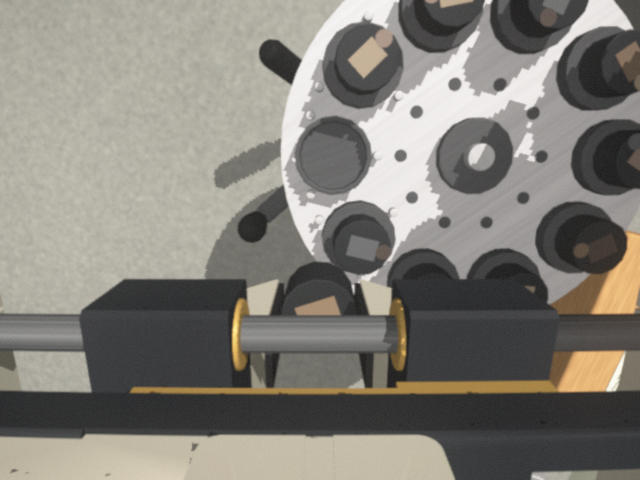

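```bash
python3 -c "
from h import *
crop('w2',285,105,385,205,6)"
```

```text
(no output)
```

View pics/w2_crop.png

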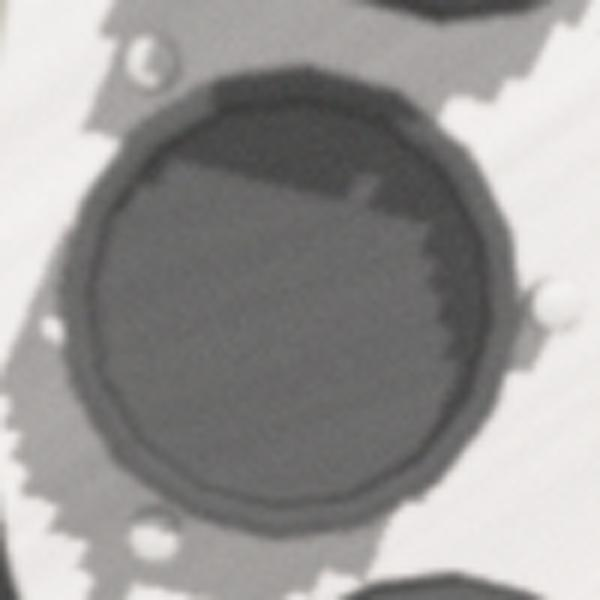

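```bash
python3 -c "
from h import *
c=load('w2'); q=atz(c,[[333.4,155.1]],170)[0]; print(q, np.hypot(q[0]-643.9,q[1]-29.1))
# check other plate features: hub etc.
x=np.array([np.cos(np.radians(103.9)),np.sin(np.radians(103.9)),0])
T=q-1.4*x; T[2]=230; print(go(T,104)); T[2]=200.7; print(go(T,104), T)"
```

```text
[569.11448212  12.9772088  170.        ] 76.50371285434693
(array([0.0568, 0.0086, 0.0287]), np.float64(-0.1))
(array([0.0568, 0.0086, 0.058 ]), np.float64(-0.1)) [569.45080138  11.61820573 200.7       ]
```

```bash
python3 -c "
from h import *
c=load('w2'); o=bot.get_obs(); t=o['tool_pos']; a=o['tcp_rot'][2]; x=np.array([np.cos(a),np.sin(a),0])
for off in(0,1.4,2.4): print(off,proj(c,[t+(off+15)*x-[0,0,12], t+(off)*x-[0,0,12]]).round(1).tolist())
crop('w2',268,250,368,330,7)
im=cv2.imread('pics/w2_full.png',0); print(im[254:276,316].tolist(),im[254:276,310].tolist())"
```

```text
0 [[316.9, 279.6], [316.9, 316.1]]
1.4 [[316.9, 276.1], [316.9, 312.8]]
2.4 [[316.9, 273.6], [316.9, 310.4]]
[160, 159, 161, 158, 157, 153, 142, 103, 66, 51, 51, 50, 51, 47, 52, 53, 51, 51, 51, 50, 53, 53] [129, 118, 114, 114, 113, 115, 116, 112, 90, 64, 47, 51, 46, 48, 52, 49, 52, 52, 50, 50, 52, 53]
```

View pics/w2_crop.png

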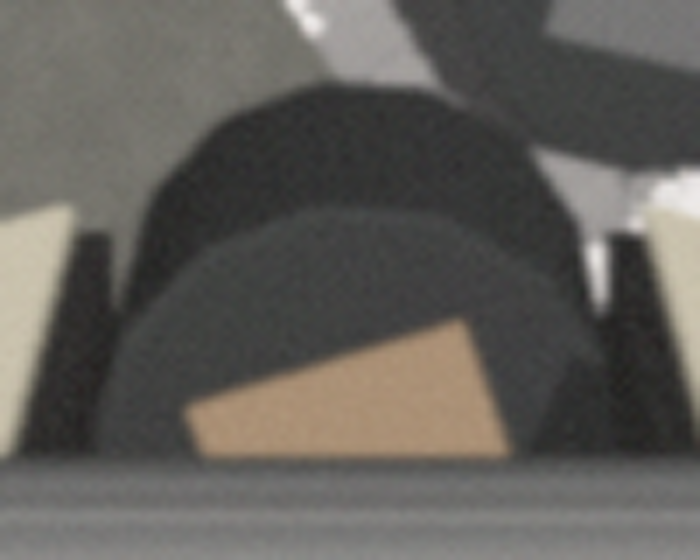

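```bash
python3 -c "
from h import *
c=load('w2'); print(c['fx'],c['fy'],c['cx'],c['cy'],c['k1'],c['rotation'].round(3).tolist())
th=np.linspace(0,6.28,200); cs=np.c_[np.cos(th),np.sin(th),0*th]
for q in([569.1,13,170],[568.3,10.2,170]):
  for r in(21,17.5):
    u=proj(c,np.array(q)+r*cs); print(q,r,((u.min(0)-[285,105])*6).round(),((u.max(0)-[285,105])*6).round())
o=bot.get_obs(); t=o['tool_pos']
for dz in(12,36):
  for zz in (0,3,-3):
    u=proj(c,t+15*cs-[0,0,dz+zz]); print(dz+zz,((u.min(0)-[268,250])*7).round(),((u.max(0)-[268,250])*7).round())
# ring of other mounts & hub in the wrist view
a=3.386+np.arange(10)*-np.pi/5
P=np.c_[643.9+78*np.cos(a),29.1+78*np.sin(a),np.r_[170,np.full(9,189)]]; print(proj(c,P).round(1).tolist(), proj(c,[[643.9,29.1,170]]))
"
```

```text
405.4947707873844 405.4947707873844 318.79543096305474 243.5208912315998 -0.036095988395344676 [[0.971, 0.233, 0.061], [0.24, -0.94, -0.244], [0.0, 0.251, -0.968]]
[569.1, 13, 170] 21 [55. 56.] [525. 535.]
[569.1, 13, 170] 17.5 [94. 97.] [486. 496.]
[568.3, 10.2, 170] 21 [40. 86.] [508. 562.]
[568.3, 10.2, 170] 17.5 [ 79. 127.] [469. 524.]
12 [ 72. 207.] [613. 705.]
15 [ 77. 189.] [608. 679.]
9 [ 67. 226.] [617. 732.]
36 [109.  77.] [580. 518.]
39 [112.  64.] [576. 498.]
33 [105.  92.] [583. 539.]
[[330.5, 159.8], [364.1, 62.1], [451.3, -3.7], [555.4, -1.7], [627.6, 65.6], [640.7, 163.2], [597.5, 250.9], [518.8, 301.4], [430.6, 301.8], [359.7, 251.4]] [[474.75751471 159.97271604]]
```

Call:
{"fn": "play_rows", "kwargs": {
  "commands": [
    {"x": 0.015, "y": 0.002, "z": 0, "twist": 0},
    {"x": 0.035, "y": 0.005, "z": 0, "twist": 0},
    {"x": 0.05, "y": 0.007, "z": 0, "twist": 0},
    {"x": 0.058, "y": 0.008, "z": 0.01, "twist": 0},
    {"x": 0.058, "y": 0.008, "z": 0.03, "twist": 0},
    {"x": 0.058, "y": 0.008, "z": 0.045, "twist": 0},
    {"x": 0.058, "y": 0.008, "z": 0.0485, "twist": 0},
    {"x": 0.058, "y": 0.008, "z": 0.0485, "twist": 0}
  ]
}}

```text
time: 5.0
tool_pos: [568.3, 13.5, 209.4]
tcp_rot: [-3.14, -0.0, 1.815]
contact_force: [0.1, 0.3, -0.3]
grip_width: 29.1
finger_force: 30.0
```

```bash
python3 -c "
from h import *
st(); c,p=cap('wrist','w3'); st(); crop('w3',238,230,398,330,5)
c=load('w3'); o=bot.get_obs(); t=o['tool_pos']; th=np.linspace(0,6.28,400); cs=np.c_[np.cos(th),np.sin(th),0*th]
for n,P in(('mtop',t+15*cs-[0,0,12]),('mbot',t+15*cs-[0,0,36]),('rim',np.array([t[0],t[1],170])+21*cs)):
    u=proj(c,P); print(n,((u.min(0)-[238,230])*5).round(),((u.max(0)-[238,230])*5).round())"
```

```text
5.0 [568.3  13.5 209.4] [-179.9   -0.   104. ] [-0.11  0.46  1.47 -0.    1.22 -0.36] F [ 0.1  0.3 -0.3] w 29.1 29.99995619058609
5.05 [568.7  13.4 210.2] [-180.    0.  104.] [-0.11  0.46  1.46 -0.    1.22 -0.36] F [-0.1 -0.2  0.3] w 29.1 29.99992400407791
mtop [205. 256.] [593. 613.]
mbot [231. 162.] [569. 478.]
rim [169.  83.] [631. 517.]
```

View pics/w3_crop.png

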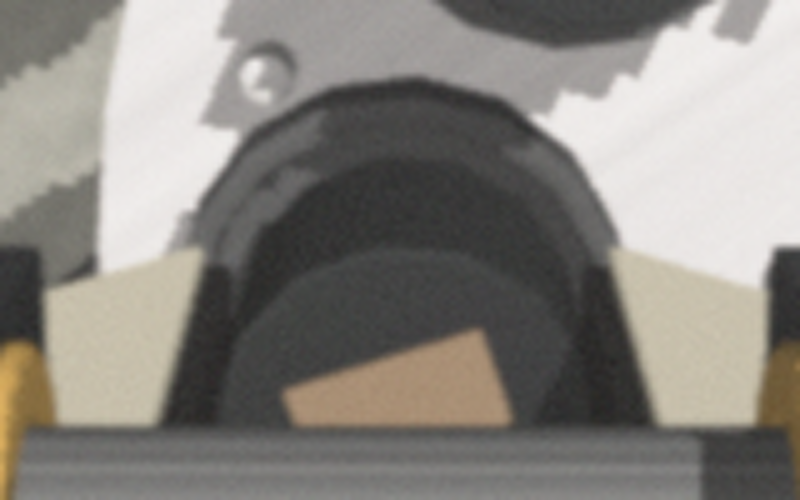

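Call:
{"fn": "play_rows", "kwargs": {
  "commands": [
    {"x": 0, "y": 0, "z": 0.002, "twist": 0},
    {"x": 0, "y": 0, "z": 0.004, "twist": 0},
    {"x": 0, "y": 0, "z": 0.006, "twist": 0},
    {"x": 0, "y": 0, "z": 0.008, "twist": 0},
    {"x": 0, "y": 0, "z": 0.009, "twist": 0},
    {"x": 0, "y": 0, "z": 0.009, "twist": 0},
    {"x": 0, "y": 0, "z": 0.009, "twist": 0},
    {"x": 0, "y": 0, "z": 0.009, "twist": 0}
  ]
}}

```text
time: 5.85
tool_pos: [568.7, 13.3, 201.2]
tcp_rot: [3.142, 0.0, 1.815]
contact_force: [0.6, -0.5, -0.7]
grip_width: 29.1
finger_force: 30.0
```

Call:
{"fn": "play_rows", "kwargs": {
  "commands": [
    {"x": 0, "y": 0, "z": 0, "twist": 0},
    {"x": 0, "y": 0, "z": 0, "twist": 0},
    {"x": 0, "y": 0, "z": 0, "twist": 0},
    {"x": 0, "y": 0, "z": 0, "twist": 0},
    {"x": 0, "y": 0, "z": -0.005, "twist": 0},
    {"x": 0, "y": 0, "z": -0.03, "twist": 0},
    {"x": 0, "y": 0, "z": -0.06, "twist": 0},
    {"x": 0, "y": 0, "z": -0.07, "twist": 0}
  ],
  "jaw": 0.5
}}

```text
time: 6.65
tool_pos: [569.8, 13.2, 274.5]
tcp_rot: [3.137, 0.002, 1.815]
contact_force: [0.5, -0.4, 0.4]
grip_width: 45.9
finger_force: 0.0
```

Call:
{"fn": "play_rows", "kwargs": {
  "commands": [
    {"x": -0.015, "y": 0, "z": 0, "twist": 0},
    {"x": -0.03, "y": 0, "z": 0, "twist": 0},
    {"x": -0.05, "y": 0, "z": 0, "twist": 0},
    {"x": -0.06, "y": 0, "z": 0, "twist": 0},
    {"x": -0.06, "y": 0, "z": 0, "twist": 0},
    {"x": -0.06, "y": 0, "z": 0, "twist": 0},
    {"x": -0.06, "y": 0, "z": 0, "twist": 0},
    {"x": -0.06, "y": 0, "z": 0, "twist": 0}
  ]
}}

```text
time: 7.45
tool_pos: [583.0, -44.3, 271.1]
tcp_rot: [-3.142, -0.0, 1.816]
contact_force: [-0.5, -0.3, 1.1]
grip_width: 45.9
finger_force: 0.0
```

```bash
python3 -c "
from h import *
st(); c,p=cap('wrist','w4'); c=load('w4'); u=proj(c,[[568.9,13.3,189]])[0]; print(u); x,y=u.astype(int)
crop('w4',max(0,x-100),max(0,y-80),x+100,y+150,2.6)
a=cv2.imread('pics/w4_crop.png'); cv2.imwrite('pics/w4_crop.png',a); print(a.shape)
print('knob pix',proj(c,[[525.3,-58.1,98],[525.3,-58.1,80]]))"
```

```text
7.45 [583.  -44.3 271.1] [-180.   -0.  104.] [-0.21  0.44  1.32  0.    1.38 -0.45] F [-0.5 -0.3  1.1] w 45.9 0.0
[317.68675477 153.78350077]
(598, 520, 3)
knob pix [[240.99251829 227.12293954]
 [245.08325264 222.45067077]]
```

View pics/w4_full.png

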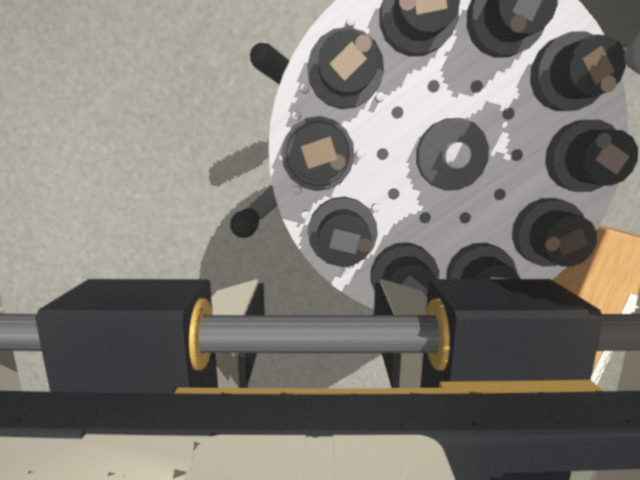

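Call:
{"fn": "play_rows", "kwargs": {
  "commands": [
    {"x": 0, "y": -0.01, "z": 0, "twist": 8.4},
    {"x": 0, "y": -0.02, "z": 0, "twist": 16.8},
    {"x": 0.001, "y": -0.03, "z": 0, "twist": 25.2},
    {"x": 0.001, "y": -0.04, "z": 0, "twist": 33.6},
    {"x": 0.001, "y": -0.05, "z": 0, "twist": 42},
    {"x": 0.001, "y": -0.0606, "z": 0.01, "twist": 50.4},
    {"x": 0.001, "y": -0.0606, "z": 0.02, "twist": 58.8},
    {"x": 0.001, "y": -0.0606, "z": 0.03, "twist": 67}
  ],
  "jaw": 0.65
}}

```text
time: 8.3
tool_pos: [523.9, -58.3, 241.2]
tcp_rot: [3.141, -0.001, 0.64]
contact_force: [0.2, 0.2, -1.0]
grip_width: 32.2
finger_force: 0.0
```

```bash
python3 -c "
from h import *
st(); c,p=cap('wrist','w5'); st(); print(go([524,-58.2,130],37),go([524,-58.2,100],37))
c=load('w4'); u=proj(c,[[568.7,13.3,189]]); q=atz(c,[[244,222]],98); print(q)
"
```

```text
8.3 [523.9 -58.3 241.2] [180.   -0.   36.7] [-0.26  0.35  1.54 -0.    1.25  0.67] F [ 0.2  0.2 -1. ] w 32.2 0.0
8.35 [523.3 -58.1 239.5] [-1.799e+02  1.000e-01  3.630e+01] [-0.26  0.36  1.54 -0.    1.25  0.68] F [ 0.2  0.2 -1.5] w 32.4 0.0
(array([0.0006, 0.0007, 0.1095]), np.float64(-0.7)) (array([0.0007, 0.0008, 0.1395]), np.float64(-0.7))
[[526.76325931 -53.5723489   98.        ]]
```

Call:
{"fn": "play_rows", "kwargs": {
  "commands": [
    {"x": 0, "y": 0, "z": 0.03, "twist": -0.7},
    {"x": 0, "y": -0.0005, "z": 0.06, "twist": -0.7},
    {"x": 0, "y": -0.0005, "z": 0.085, "twist": -0.7},
    {"x": 0, "y": -0.0005, "z": 0.105, "twist": -0.7},
    {"x": 0, "y": -0.0005, "z": 0.12, "twist": -0.7},
    {"x": 0, "y": -0.0005, "z": 0.13, "twist": -0.7},
    {"x": 0, "y": -0.0005, "z": 0.14, "twist": -0.7},
    {"x": 0, "y": -0.0005, "z": 0.14, "twist": -0.7}
  ]
}}

```text
time: 9.15
tool_pos: [523.4, -58.0, 100.3]
tcp_rot: [-3.14, 0.001, 0.659]
contact_force: [-0.3, 0.1, 0.2]
grip_width: 32.0
finger_force: 0.0
```

Call:
{"fn": "play_rows", "kwargs": {
  "commands": [
    {"x": 0, "y": -0.005, "z": 0, "twist": 0},
    {"x": 0, "y": -0.01, "z": 0, "twist": 0},
    {"x": -0.001, "y": -0.018, "z": 0, "twist": 0},
    {"x": -0.001, "y": -0.026, "z": 0, "twist": 0},
    {"x": -0.001, "y": -0.034, "z": 0, "twist": 0},
    {"x": -0.001, "y": -0.042, "z": 0, "twist": 0},
    {"x": 0, "y": -0.05, "z": 0, "twist": 0},
    {"x": 0, "y": -0.056, "z": 0, "twist": 0}
  ]
}}

```text
time: 9.95
tool_pos: [489.4, -13.0, 101.2]
tcp_rot: [3.141, -0.001, 0.658]
contact_force: [1.8, -0.5, -0.0]
grip_width: 32.1
finger_force: 1.0
```

Call:
{"fn": "play_rows", "kwargs": {
  "commands": [
    {"x": 0, "y": -0.002, "z": 0, "twist": 0},
    {"x": 0, "y": -0.004, "z": 0, "twist": 0},
    {"x": 0, "y": -0.005, "z": 0, "twist": 0},
    {"x": 0, "y": -0.005, "z": 0, "twist": 0},
    {"x": 0, "y": -0.005, "z": 0, "twist": 0},
    {"x": 0, "y": -0.005, "z": 0, "twist": 0},
    {"x": 0, "y": -0.005, "z": 0, "twist": 0},
    {"x": 0, "y": -0.005, "z": 0, "twist": 0}
  ]
}}

```text
time: 10.75
tool_pos: [487.9, -11.0, 101.3]
tcp_rot: [3.139, -0.001, 0.658]
contact_force: [4.0, -6.0, -3.7]
grip_width: 32.1
finger_force: 3.5
```

Call:
{"fn": "play_rows", "kwargs": {
  "commands": [
    {"x": 0, "y": 0.005, "z": 0, "twist": 0},
    {"x": 0, "y": 0.005, "z": -0.03, "twist": 0},
    {"x": 0, "y": 0.005, "z": -0.065, "twist": 0},
    {"x": 0.01, "y": -0.01, "z": -0.065, "twist": 8.5},
    {"x": 0.025, "y": -0.022, "z": -0.065, "twist": 17},
    {"x": 0.04, "y": -0.035, "z": -0.065, "twist": 25.5},
    {"x": 0.05, "y": -0.046, "z": -0.065, "twist": 34},
    {"x": 0.06, "y": -0.056, "z": -0.065, "twist": 42.5}
  ],
  "jaw": 0.674
}}

```text
time: 11.55
tool_pos: [499.3, 71.9, 165.9]
tcp_rot: [-3.141, 0.002, -0.09]
contact_force: [0.6, 0.1, -0.4]
grip_width: 30.0
finger_force: 0.0
```

Call:
{"fn": "play_rows", "kwargs": {
  "commands": [
    {"x": 0, "y": 0, "z": 0, "twist": 8.5},
    {"x": 0, "y": 0, "z": 0, "twist": 10.2},
    {"x": 0, "y": 0, "z": 0, "twist": 10.2},
    {"x": 0, "y": 0, "z": 0, "twist": 10.2},
    {"x": 0, "y": 0, "z": 0, "twist": 10.2},
    {"x": 0, "y": 0, "z": 0, "twist": 10.2},
    {"x": 0, "y": 0, "z": 0, "twist": 10.2},
    {"x": 0, "y": 0, "z": 0, "twist": 10.2}
  ]
}}

```text
time: 12.35
tool_pos: [499.8, 71.0, 166.2]
tcp_rot: [3.142, -0.0, -0.262]
contact_force: [0.3, -0.3, 0.2]
grip_width: 30.0
finger_force: 0.0
```

```bash
python3 - <<'E'
from h import *
cap('scene','s6'); cap('side','d6'); st()
c1,c2=load('s6'),load('d6')
C=np.array([644.3,32.2])
print(go([500.9,70.6,107],-15))
# dark-blob check of the lock knob (and lever) in both views, at predicted places (fit frame = TCP frame - (0.4,3.1))
off=np.array([-.4,-3.1,0])
for nm,b,r,z in(('lock open',197.04,159,88),('lock shut',217.04,149,88),('lever',165.04,124,83)):
    P=np.r_[C+r*np.array([np.cos(np.radians(b)),np.sin(np.radians(b))]),z]+off
    for fn,c in(('scene0',load('scene0')),('s6',c1),('side0',load('side0')),('d6',c2)):
        u=proj(c,P)[0]; im=cv2.imread(f'pics/{fn}_full.png',0); x,y=u.round().astype(int); print(nm,fn,u.round(1),im[y-2:y+3,x-2:x+3].mean().round(),end=' | ')
    print()
E
```

```text
12.45 [499.7  71.  166.2] [180.  -0. -15.] [-0.01  0.39  1.7  -0.    1.04  1.82] F [-0.4  0.7  0.8] w 30.1 0.0
(array([0.0012, 0.0001, 0.0592]), np.float64(0.0))
lock open scene0 [302.9 251. ] 163.0 | lock open s6 [302.9 251. ] 53.0 | lock open side0 [331.4 265.9] 62.0 | lock open d6 [331.4 265.9] 15.0 | 
lock shut scene0 [312.8 265.1] 53.0 | lock shut s6 [312.8 265.1] 146.0 | lock shut side0 [344.5 252.1] 13.0 | lock shut d6 [344.5 252.1] 71.0 | 
lever scene0 [316.6 230.1] 57.0 | lever s6 [316.6 230.1] 52.0 | lever side0 [296.3 263.6] 18.0 | lever d6 [296.3 263.6] 20.0 |
```

Call:
{"fn": "play_rows", "kwargs": {
  "commands": [
    {"x": 0.0005, "y": 0, "z": 0.01, "twist": 0},
    {"x": 0.0005, "y": 0, "z": 0.022, "twist": 0},
    {"x": 0.0005, "y": 0, "z": 0.034, "twist": 0},
    {"x": 0.0005, "y": 0, "z": 0.046, "twist": 0},
    {"x": 0.0005, "y": 0, "z": 0.054, "twist": 0},
    {"x": 0.0005, "y": 0, "z": 0.059, "twist": 0},
    {"x": 0.0005, "y": 0, "z": 0.059, "twist": 0},
    {"x": 0.0005, "y": 0, "z": 0.059, "twist": 0}
  ]
}}

```text
time: 13.25
tool_pos: [500.5, 70.9, 107.3]
tcp_rot: [-3.142, -0.0, -0.262]
contact_force: [-0.4, -0.2, 0.2]
grip_width: 29.7
finger_force: 0.0
```

```bash
python3 - <<'E'
from h import *
st(); o=bot.get_obs(); C=np.array([644.3,32.2]); v=o["tool_pos"][:2]-C; r=np.hypot(*v); b=np.degrees(np.arctan2(v[1],v[0])); print(r,b)
R=148.5; psi=np.radians(-15.0); ex=np.array([np.cos(psi),np.sin(psi)]); ey=np.array([np.sin(psi),-np.cos(psi)])
for t in np.arange(0,46,3): 
    p=C+R*np.array([np.cos(np.radians(165-t)),np.sin(np.radians(165-t))])-(C+R*np.array([np.cos(np.radians(165)),np.sin(np.radians(165))])); print(t,round(p@ex/1000,4),round(p@ey/1000,4))
E
```

```text
13.25 [500.5  70.9 107.3] [-180.   -0.  -15.] [-0.01  0.47  1.77 -0.    0.9   1.82] F [-0.4 -0.2  0.2] w 29.7 0.0
148.96267133064663 164.93218780483681
0 0.0 0.0
3 0.0002 -0.0078
6 0.0008 -0.0155
9 0.0018 -0.0232
12 0.0032 -0.0309
15 0.0051 -0.0384
18 0.0073 -0.0459
21 0.0099 -0.0532
24 0.0128 -0.0604
27 0.0162 -0.0674
30 0.0199 -0.0742
33 0.024 -0.0809
36 0.0284 -0.0873
39 0.0331 -0.0935
42 0.0381 -0.0994
45 0.0435 -0.105
```

Call:
{"fn": "play_rows", "kwargs": {
  "commands": [
    {"x": 0.0002, "y": -0.0078, "z": 0, "twist": 3},
    {"x": 0.0008, "y": -0.0155, "z": 0, "twist": 6},
    {"x": 0.0018, "y": -0.0232, "z": 0, "twist": 9},
    {"x": 0.0032, "y": -0.0309, "z": 0, "twist": 12},
    {"x": 0.0051, "y": -0.0384, "z": 0, "twist": 15},
    {"x": 0.0073, "y": -0.0459, "z": 0, "twist": 18},
    {"x": 0.0099, "y": -0.0532, "z": 0, "twist": 21},
    {"x": 0.0128, "y": -0.0604, "z": 0, "twist": 24}
  ]
}}

```text
time: 14.05
tool_pos: [527.2, 125.8, 107.3]
tcp_rot: [3.139, 0.001, -0.683]
contact_force: [-3.0, -2.3, 0.9]
grip_width: 29.7
finger_force: 1.8
```

```bash
cat >> h.py <<'E'
C=np.array([644.3,32.2])
def rb():
    o=bot.get_obs(); v=o["tool_pos"][:2]-C; print("r",round(float(np.hypot(*v)),1),"bearing",round(float(np.degrees(np.arctan2(v[1],v[0]))),2),"yaw",round(float(np.degrees(o["tcp_rot"][2])),2))
E
python3 -c "
from h import *
st(); rb()"
```

```text
14.05 [527.2 125.8 107.3] [ 1.799e+02  1.000e-01 -3.910e+01] [ 0.09  0.53  1.66 -0.    0.95  2.35] F [-3.  -2.3  0.9] w 29.7 1.7556315524780075
r 149.9 bearing 141.36 yaw -39.12
```

Call:
{"fn": "play_rows", "kwargs": {
  "commands": [
    {"x": 0.0007, "y": -0.0078, "z": 0, "twist": 3},
    {"x": 0.0013, "y": -0.0155, "z": 0, "twist": 6},
    {"x": 0.0023, "y": -0.0232, "z": 0, "twist": 9},
    {"x": 0.0037, "y": -0.0309, "z": 0, "twist": 12},
    {"x": 0.0056, "y": -0.0384, "z": 0, "twist": 15},
    {"x": 0.0071, "y": -0.0435, "z": 0, "twist": 17},
    {"x": 0.0086, "y": -0.0483, "z": 0, "twist": 19},
    {"x": 0.0086, "y": -0.0483, "z": 0, "twist": 19}
  ]
}}

```text
time: 14.85
tool_pos: [564.7, 158.7, 107.3]
tcp_rot: [3.141, 0.001, -1.012]
contact_force: [-4.7, 2.0, 0.5]
grip_width: 29.9
finger_force: 2.4
```

```bash
python3 -c "
from h import *
st(); rb(); cap('scene','s7'); cap('wrist','w7')
c=load('s7')
# station phase: darkness along ring at mount-top level in scene
im=cv2.imread('pics/s7_full.png',0).astype(float); im0=cv2.imread('pics/scene0_full.png',0).astype(float)
def prof(im,sh):
    a=np.radians(np.arange(0,360,1)); P=np.c_[643.9+78*np.cos(a),29.1+78*np.sin(a),np.full(360,175)]; u=proj(load('scene0'),P).astype(np.float32)
    return cv2.remap(im.astype(np.float32),u[:,0],u[:,1],cv2.INTER_LINEAR).ravel()
for n,i in(('0',im0),('7',im)): 
    p=prof(i,0); p=np.where(p<100,1,0.); f=np.sum(p*np.exp(-1j*np.radians(np.arange(360))*10)); print(n,np.degrees(np.angle(f))/10,abs(f))
"
```

```text
14.85 [564.7 158.7 107.3] [ 1.799e+02  1.000e-01 -5.800e+01] [0.14 0.6  1.53 0.   1.01 2.73] F [-4.7  2.   0.5] w 29.9 2.3944622770068236
r 149.5 bearing 122.17 yaw -58.01
0 -14.073250273606735 23.22430569881104
7 -16.83344904357442 36.33618272140009
```

Call:
{"fn": "play_rows", "kwargs": {
  "commands": [
    {"x": 0.0032, "y": 0.0309, "z": 0, "twist": -6},
    {"x": 0.0051, "y": 0.0384, "z": 0, "twist": -14},
    {"x": 0.0073, "y": 0.0459, "z": 0, "twist": -18},
    {"x": 0.0128, "y": 0.0604, "z": 0, "twist": -24},
    {"x": 0.0199, "y": 0.0742, "z": 0, "twist": -30},
    {"x": 0.0284, "y": 0.0873, "z": 0, "twist": -36},
    {"x": 0.0381, "y": 0.0994, "z": 0, "twist": -42},
    {"x": 0.0399, "y": 0.1013, "z": 0, "twist": -43}
  ]
}}

```text
time: 15.75
tool_pos: [500.6, 69.2, 107.6]
tcp_rot: [3.141, -0.002, -0.261]
contact_force: [0.7, -0.0, 1.7]
grip_width: 30.0
finger_force: 0.0
```

```bash
cat >> h.py <<'E'
def ring(fn):
    c=load(fn); im=cv2.imread(f'pics/{fn}_full.png').astype(np.float32); a=np.radians(np.arange(360)); S=0
    for r in(70,74,78,82,86):
        u=proj(c,np.c_[643.9+r*np.cos(a),29.1+r*np.sin(a),np.full(360,189)]).astype(np.float32)
        S=S+cv2.remap(im,u[:,0],u[:,1],cv2.INTER_LINEAR)[:,0]/5
    return S
E
python3 -c "
from h import *
st(); rb(); cap('scene','s8'); cap('side','d8')
for base,others in(('s6',('s7','s8')),('d6',('d8',))):
  A=ring(base)
  for n in others:
    B=ring(n); f=lambda X:(X[:,2]-X[:,0])/(X.sum(1)+30)
    x,y=f(A),f(B); x=x-x.mean(); y=y-y.mean()
    cc=np.array([np.dot(x,np.roll(y,k)) for k in range(-90,91)])/np.linalg.norm(x)/np.linalg.norm(y)   # y turned ccw by k to match => table turned cw k
    i=np.argsort(-cc)[:8]; print(n,[(int(j)-90,round(float(cc[j]),2)) for j in i], 'at0',cc[90].round(2),'at36',cc[126].round(2),'72',cc[162].round(2))
"
```

```text
15.75 [500.6  69.2 107.6] [ 1.80e+02 -1.00e-01 -1.49e+01] [-0.01  0.47  1.77 -0.    0.9   1.82] F [ 0.7 -0.   1.7] w 30.0 0.0
r 148.4 bearing 165.56 yaw -14.94
s7 [(36, 0.97), (37, 0.95), (35, 0.94), (38, 0.89), (34, 0.88), (39, 0.79), (33, 0.78), (40, 0.68)] at0 0.37 at36 0.97 72 0.35
s8 [(36, 0.97), (35, 0.95), (37, 0.94), (34, 0.89), (38, 0.87), (33, 0.79), (39, 0.77), (32, 0.68)] at0 0.38 at36 0.97 72 0.36
d8 [(23, 0.6), (22, 0.6), (24, 0.6), (21, 0.6), (25, 0.6), (20, 0.59), (26, 0.59), (19, 0.59)] at0 0.37 at36 0.45 72 -0.24
```

Call:
{"fn": "play_rows", "kwargs": {
  "commands": [
    {"x": 0.0002, "y": -0.0078, "z": 0, "twist": 3},
    {"x": 0.0008, "y": -0.0155, "z": 0, "twist": 6},
    {"x": 0.0018, "y": -0.0232, "z": 0, "twist": 9},
    {"x": 0.0032, "y": -0.0309, "z": 0, "twist": 12},
    {"x": 0.0051, "y": -0.0384, "z": 0, "twist": 15},
    {"x": 0.0073, "y": -0.0459, "z": 0, "twist": 18},
    {"x": 0.0099, "y": -0.0532, "z": 0, "twist": 21},
    {"x": 0.0128, "y": -0.0604, "z": 0, "twist": 24}
  ]
}}

```text
time: 16.65
tool_pos: [528.1, 126.1, 106.9]
tcp_rot: [3.14, 0.001, -0.684]
contact_force: [-1.8, -2.7, 0.9]
grip_width: 29.7
finger_force: 1.6
```

Call:
{"fn": "play_rows", "kwargs": {
  "commands": [
    {"x": 0.0004, "y": -0.0078, "z": 0, "twist": 3},
    {"x": 0.001, "y": -0.0155, "z": 0, "twist": 6},
    {"x": 0.002, "y": -0.0232, "z": 0, "twist": 9},
    {"x": 0.0034, "y": -0.0309, "z": 0, "twist": 12},
    {"x": 0.0053, "y": -0.0384, "z": 0, "twist": 15},
    {"x": 0.0067, "y": -0.0435, "z": 0, "twist": 17},
    {"x": 0.0083, "y": -0.0486, "z": 0, "twist": 19},
    {"x": 0.0083, "y": -0.0486, "z": 0, "twist": 19}
  ]
}}

```text
time: 17.45
tool_pos: [565.5, 159.1, 106.9]
tcp_rot: [3.141, 0.001, -1.014]
contact_force: [-2.9, 0.8, 0.9]
grip_width: 29.8
finger_force: 1.5
```

Call:
{"fn": "play_rows", "kwargs": {
  "commands": [
    {"x": 0.0006, "y": 0.0129, "z": 0, "twist": -5},
    {"x": 0.0027, "y": 0.0283, "z": 0, "twist": -11},
    {"x": 0.0065, "y": 0.0434, "z": 0, "twist": -17},
    {"x": 0.0118, "y": 0.058, "z": 0, "twist": -23},
    {"x": 0.0186, "y": 0.072, "z": 0, "twist": -29},
    {"x": 0.0269, "y": 0.0852, "z": 0, "twist": -35},
    {"x": 0.0364, "y": 0.0974, "z": 0, "twist": -41},
    {"x": 0.0399, "y": 0.1013, "z": 0, "twist": -43}
  ]
}}

```text
time: 18.25
tool_pos: [500.6, 69.8, 107.3]
tcp_rot: [3.141, -0.001, -0.259]
contact_force: [-0.4, 1.2, -0.0]
grip_width: 29.9
finger_force: 0.0
```

```bash
cat >> h.py <<'E'
def turned(fn,base='s6'):
    f=lambda X:(X[:,2]-X[:,0])/(X.sum(1)+30)
    x,y=f(ring(base)),f(ring(fn)); x=x-x.mean(); y=y-y.mean()
    cc=np.array([np.dot(x,np.roll(y,k)) for k in range(360)])/np.linalg.norm(x)/np.linalg.norm(y)
    i=np.argsort(-cc)[:4]; print(fn,[(int(j),round(float(cc[j]),2)) for j in i])
E
python3 -c "
from h import *
st(); rb(); cap('scene','s9'); turned('s9')"
```

```text
18.25 [500.6  69.8 107.3] [ 1.80e+02 -1.00e-01 -1.48e+01] [-0.01  0.47  1.77 -0.    0.9   1.82] F [-0.4  1.2 -0. ] w 29.9 0.0
r 148.5 bearing 165.32 yaw -14.84
s9 [(71, 0.89), (72, 0.88), (70, 0.85), (73, 0.84)]
```

Two stations done (72°). Next stroke.

Call:
{"fn": "play_rows", "kwargs": {
  "commands": [
    {"x": 0.0002, "y": -0.0078, "z": 0, "twist": 3},
    {"x": 0.0008, "y": -0.0155, "z": 0, "twist": 6},
    {"x": 0.0018, "y": -0.0232, "z": 0, "twist": 9},
    {"x": 0.0032, "y": -0.0309, "z": 0, "twist": 12},
    {"x": 0.0051, "y": -0.0384, "z": 0, "twist": 15},
    {"x": 0.0073, "y": -0.0459, "z": 0, "twist": 18},
    {"x": 0.0099, "y": -0.0532, "z": 0, "twist": 21},
    {"x": 0.0128, "y": -0.0604, "z": 0, "twist": 24}
  ]
}}

```text
time: 19.1
tool_pos: [528.2, 125.9, 106.9]
tcp_rot: [3.14, 0.001, -0.684]
contact_force: [-2.8, -1.9, 0.6]
grip_width: 30.0
finger_force: 1.6
```

Call:
{"fn": "play_rows", "kwargs": {
  "commands": [
    {"x": 0.0004, "y": -0.0078, "z": 0, "twist": 3},
    {"x": 0.001, "y": -0.0155, "z": 0, "twist": 6},
    {"x": 0.002, "y": -0.0232, "z": 0, "twist": 9},
    {"x": 0.0034, "y": -0.0309, "z": 0, "twist": 12},
    {"x": 0.0053, "y": -0.0384, "z": 0, "twist": 15},
    {"x": 0.0067, "y": -0.0435, "z": 0, "twist": 17},
    {"x": 0.0083, "y": -0.0486, "z": 0, "twist": 19},
    {"x": 0.0083, "y": -0.0486, "z": 0, "twist": 19}
  ]
}}

```text
time: 19.9
tool_pos: [565.8, 158.9, 106.9]
tcp_rot: [3.141, 0.0, -1.013]
contact_force: [-2.9, -0.2, 1.2]
grip_width: 29.9
finger_force: 1.2
```

Call:
{"fn": "play_rows", "kwargs": {
  "commands": [
    {"x": 0.0006, "y": 0.0129, "z": 0, "twist": -5},
    {"x": 0.0027, "y": 0.0283, "z": 0, "twist": -11},
    {"x": 0.0065, "y": 0.0434, "z": 0, "twist": -17},
    {"x": 0.0118, "y": 0.058, "z": 0, "twist": -23},
    {"x": 0.0186, "y": 0.072, "z": 0, "twist": -29},
    {"x": 0.0269, "y": 0.0852, "z": 0, "twist": -35},
    {"x": 0.0364, "y": 0.0974, "z": 0, "twist": -41},
    {"x": 0.0399, "y": 0.1013, "z": 0, "twist": -43}
  ]
}}

```text
time: 20.7
tool_pos: [500.8, 69.8, 107.3]
tcp_rot: [3.141, -0.001, -0.259]
contact_force: [0.1, -1.5, -0.2]
grip_width: 29.8
finger_force: 0.0
```

```bash
python3 -c "
from h import *
st(); rb(); cap('scene','s10'); turned('s10')"
```

```text
20.7 [500.8  69.8 107.3] [180.   -0.  -14.8] [-0.01  0.47  1.77 -0.    0.9   1.82] F [ 0.1 -1.5 -0.2] w 29.8 0.0
r 148.4 bearing 165.32 yaw -14.82
s10 [(107, 0.79), (106, 0.78), (108, 0.78), (105, 0.74)]
```

Call:
{"fn": "play_rows", "kwargs": {
  "commands": [
    {"x": 0.0002, "y": -0.0078, "z": 0, "twist": 3},
    {"x": 0.0008, "y": -0.0155, "z": 0, "twist": 6},
    {"x": 0.0018, "y": -0.0232, "z": 0, "twist": 9},
    {"x": 0.0032, "y": -0.0309, "z": 0, "twist": 12},
    {"x": 0.0051, "y": -0.0384, "z": 0, "twist": 15},
    {"x": 0.0073, "y": -0.0459, "z": 0, "twist": 18},
    {"x": 0.0099, "y": -0.0532, "z": 0, "twist": 21},
    {"x": 0.0128, "y": -0.0604, "z": 0, "twist": 24}
  ]
}}

```text
time: 21.55
tool_pos: [528.4, 125.9, 106.9]
tcp_rot: [3.14, 0.001, -0.683]
contact_force: [-3.4, -0.8, 0.7]
grip_width: 30.0
finger_force: 1.6
```

Call:
{"fn": "play_rows", "kwargs": {
  "commands": [
    {"x": 0.0004, "y": -0.0078, "z": 0, "twist": 3},
    {"x": 0.001, "y": -0.0155, "z": 0, "twist": 6},
    {"x": 0.002, "y": -0.0232, "z": 0, "twist": 9},
    {"x": 0.0034, "y": -0.0309, "z": 0, "twist": 12},
    {"x": 0.0053, "y": -0.0384, "z": 0, "twist": 15},
    {"x": 0.0067, "y": -0.0435, "z": 0, "twist": 17},
    {"x": 0.0083, "y": -0.0486, "z": 0, "twist": 19},
    {"x": 0.0083, "y": -0.0486, "z": 0, "twist": 19}
  ]
}}

```text
time: 22.35
tool_pos: [566.0, 158.9, 106.9]
tcp_rot: [3.141, 0.0, -1.013]
contact_force: [-2.1, -0.4, -0.4]
grip_width: 30.2
finger_force: 1.2
```

Call:
{"fn": "play_rows", "kwargs": {
  "commands": [
    {"x": 0.0006, "y": 0.0129, "z": 0, "twist": -5},
    {"x": 0.0027, "y": 0.0283, "z": 0, "twist": -11},
    {"x": 0.0065, "y": 0.0434, "z": 0, "twist": -17},
    {"x": 0.0118, "y": 0.058, "z": 0, "twist": -23},
    {"x": 0.0186, "y": 0.072, "z": 0, "twist": -29},
    {"x": 0.0269, "y": 0.0852, "z": 0, "twist": -35},
    {"x": 0.0364, "y": 0.0974, "z": 0, "twist": -41},
    {"x": 0.0399, "y": 0.1013, "z": 0, "twist": -43}
  ]
}}

```text
time: 23.15
tool_pos: [501.0, 69.8, 107.3]
tcp_rot: [3.141, -0.001, -0.258]
contact_force: [-1.1, -0.2, 1.3]
grip_width: 30.1
finger_force: 0.0
```

```bash
python3 -c "
from h import *
st(); rb(); cap('scene','s11'); turned('s11'); turned('s11','s10')"
```

```text
23.15 [501.   69.8 107.3] [180.   -0.  -14.8] [-0.01  0.48  1.77 -0.    0.9   1.82] F [-1.1 -0.2  1.3] w 30.1 0.0
r 148.2 bearing 165.29 yaw -14.8
s11 [(143, 0.7), (142, 0.69), (144, 0.68), (141, 0.67)]
s11 [(36, 0.95), (35, 0.94), (37, 0.92), (34, 0.88)]
```

Call:
{"fn": "play_rows", "kwargs": {
  "commands": [
    {"x": 0, "y": 0, "z": -0.03, "twist": 0},
    {"x": 0, "y": 0, "z": -0.062, "twist": 0},
    {"x": 0, "y": 0.014, "z": -0.062, "twist": -8.5},
    {"x": 0, "y": 0.03, "z": -0.062, "twist": -17},
    {"x": 0.002, "y": 0.046, "z": -0.062, "twist": -25.5},
    {"x": 0.005, "y": 0.06, "z": -0.062, "twist": -34},
    {"x": 0.009, "y": 0.075, "z": -0.062, "twist": -42.5},
    {"x": 0.012, "y": 0.0845, "z": -0.062, "twist": -51}
  ],
  "jaw": 0.65
}}

```text
time: 24.0
tool_pos: [491.5, -14.6, 169.5]
tcp_rot: [3.14, -0.001, 0.634]
contact_force: [-0.2, -0.9, -0.4]
grip_width: 32.0
finger_force: 0.0
```

```bash
python3 -c "
from h import *
st(); rb(); print(go([491,-15,165],37.7),go([491,-15,100],37.7))"
```

```text
24.0 [491.5 -14.6 169.5] [ 1.799e+02 -1.000e-01  3.630e+01] [-0.19  0.37  1.74 -0.    1.04  0.75] F [-0.2 -0.9 -0.4] w 32.0 0.0
r 159.8 bearing -162.96 yaw 36.31
(array([-0.0006,  0.    ,  0.0045]), np.float64(-1.4)) (array([-0.0007, -0.0001,  0.0695]), np.float64(-1.4))
```

Call:
{"fn": "play_rows", "kwargs": {
  "commands": [
    {"x": -0.0005, "y": 0, "z": 0.012, "twist": -1.4},
    {"x": -0.0005, "y": 0, "z": 0.026, "twist": -1.4},
    {"x": -0.0005, "y": 0, "z": 0.04, "twist": -1.4},
    {"x": -0.0005, "y": 0, "z": 0.052, "twist": -1.4},
    {"x": -0.0005, "y": 0, "z": 0.062, "twist": -1.4},
    {"x": -0.0005, "y": 0, "z": 0.0695, "twist": -1.4},
    {"x": -0.0005, "y": 0, "z": 0.0695, "twist": -1.4},
    {"x": -0.0005, "y": 0, "z": 0.0695, "twist": -1.4}
  ]
}}

```text
time: 24.8
tool_pos: [490.9, -14.3, 99.9]
tcp_rot: [3.141, -0.0, 0.653]
contact_force: [-0.4, 0.2, 0.6]
grip_width: 31.9
finger_force: 0.0
```

Call:
{"fn": "play_rows", "kwargs": {
  "commands": [
    {"x": 0, "y": 0.005, "z": 0, "twist": 0},
    {"x": 0, "y": 0.01, "z": 0, "twist": 0},
    {"x": -0.001, "y": 0.018, "z": 0, "twist": 0},
    {"x": -0.001, "y": 0.026, "z": 0, "twist": 0},
    {"x": -0.001, "y": 0.034, "z": 0, "twist": 0},
    {"x": -0.001, "y": 0.042, "z": 0, "twist": 0},
    {"x": -0.001, "y": 0.05, "z": 0, "twist": 0},
    {"x": -0.001, "y": 0.056, "z": 0, "twist": 0}
  ]
}}

```text
time: 25.6
tool_pos: [524.8, -60.0, 99.7]
tcp_rot: [3.141, -0.001, 0.652]
contact_force: [0.5, 2.5, 0.3]
grip_width: 32.4
finger_force: 1.0
```

Call:
{"fn": "play_rows", "kwargs": {
  "commands": [
    {"x": 0, "y": 0.002, "z": 0, "twist": 0},
    {"x": 0, "y": 0.004, "z": 0, "twist": 0},
    {"x": 0, "y": 0.005, "z": 0, "twist": 0},
    {"x": 0, "y": 0.005, "z": 0, "twist": 0},
    {"x": 0, "y": 0.005, "z": 0, "twist": 0},
    {"x": 0, "y": 0.005, "z": 0, "twist": 0},
    {"x": 0, "y": 0.005, "z": 0, "twist": 0},
    {"x": 0, "y": 0.005, "z": 0, "twist": 0}
  ]
}}

```text
time: 26.4
tool_pos: [526.6, -62.8, 99.6]
tcp_rot: [-3.141, -0.0, 0.653]
contact_force: [-1.8, 5.0, 0.7]
grip_width: 32.2
finger_force: 2.4
```

Call:
{"fn": "play_rows", "kwargs": {
  "commands": [
    {"x": 0, "y": 0.001, "z": 0, "twist": 0},
    {"x": 0, "y": 0.002, "z": 0, "twist": 0},
    {"x": 0, "y": 0.003, "z": 0, "twist": 0},
    {"x": 0, "y": 0.003, "z": 0, "twist": 0},
    {"x": 0, "y": 0.003, "z": 0, "twist": 0},
    {"x": 0, "y": 0.003, "z": 0, "twist": 0},
    {"x": 0, "y": 0.003, "z": 0, "twist": 0},
    {"x": 0, "y": 0.003, "z": 0, "twist": 0}
  ]
}}

```text
time: 27.2
tool_pos: [526.9, -63.2, 99.4]
tcp_rot: [-3.136, 0.001, 0.653]
contact_force: [-4.9, 13.2, 5.3]
grip_width: 32.1
finger_force: 6.8
```

Call:
{"fn": "play_rows", "kwargs": {
  "commands": [
    {"x": 0, "y": -0.004, "z": 0, "twist": 0},
    {"x": 0, "y": -0.008, "z": 0, "twist": 0},
    {"x": 0, "y": -0.008, "z": -0.015, "twist": 0},
    {"x": 0, "y": -0.008, "z": -0.045, "twist": 0},
    {"x": 0, "y": -0.008, "z": -0.08, "twist": 0},
    {"x": -0.02, "y": -0.008, "z": -0.12, "twist": 0},
    {"x": -0.05, "y": -0.008, "z": -0.15, "twist": 0},
    {"x": -0.06, "y": -0.008, "z": -0.16, "twist": 0}
  ]
}}

```text
time: 28.0
tool_pos: [476.0, -97.6, 263.0]
tcp_rot: [3.136, -0.002, 0.652]
contact_force: [-0.0, 0.5, -0.4]
grip_width: 31.7
finger_force: 0.0
```

Call:
{"fn": "play_rows", "kwargs": {
  "commands": [
    {"x": -0.02, "y": 0.02, "z": 0, "twist": 0},
    {"x": -0.03, "y": 0.05, "z": 0, "twist": 0},
    {"x": -0.03, "y": 0.09, "z": 0, "twist": 0},
    {"x": -0.03, "y": 0.12, "z": 0, "twist": 0},
    {"x": -0.03, "y": 0.15, "z": 0, "twist": 0},
    {"x": -0.03, "y": 0.16, "z": 0, "twist": 0},
    {"x": -0.03, "y": 0.16, "z": 0, "twist": 0},
    {"x": -0.03, "y": 0.16, "z": 0, "twist": 0}
  ]
}}

```text
time: 28.8
tool_pos: [549.0, -240.3, 259.0]
tcp_rot: [-3.14, 0.0, 0.653]
contact_force: [-0.6, -0.2, 1.0]
grip_width: 32.5
finger_force: 0.0
```

```bash
python3 - <<'E'
from h import *
st(); cap('scene','s12'); cap('side','d12'); turned('s12'); turned('s12','s11')
off=np.array([-.4,-3.1,0])
for nm,b,r,z in(('lock open',197.04,159,88),('lock shut',217.04,149,88),('lever',165.04,124,83)):
    P=np.r_[C+r*np.array([np.cos(np.radians(b)),np.sin(np.radians(b))]),z]+off
    for fn in('scene0','s6','s12','side0','d6','d12'):
        u=proj(load(fn),P)[0]; im=cv2.imread(f'pics/{fn}_full.png',0); x,y=u.round().astype(int); print(nm,fn,im[y-2:y+3,x-2:x+3].mean().round(),end=' | ')
    print()
# knob position change vs start: template match around the knob and lever
for a,b,box in(('scene0','s12',(304,256,322,276)),('side0','d12',(338,245,350,263)),('scene0','s12',(308,220,322,238)),('side0','d12',(289,256,304,272))):
    A=cv2.imread(f'pics/{a}_full.png'); B=cv2.imread(f'pics/{b}_full.png'); x0,y0,x1,y1=box
    r=cv2.matchTemplate(B[y0-8:y1+8,x0-8:x1+8],A[y0:y1,x0:x1],cv2.TM_CCOEFF_NORMED); _,v,_,l=cv2.minMaxLoc(r); print(b,box,round(v,3),'shift',l[0]-8,l[1]-8)
# holder with mount under objective: compare with start position of station 4
D=cv2.absdiff(cv2.imread('pics/s12_full.png'),cv2.imread('pics/s11_full.png'))[205:262,320:400]; print(D.mean())
E
```

```text
28.8 [ 549.  -240.3  259. ] [-179.9    0.    37.4] [-0.54  0.48  1.29  0.    1.37  0.38] F [-0.6 -0.2  1. ] w 32.5 0.0
s12 [(141, 0.57), (140, 0.56), (142, 0.56), (139, 0.53)]
s12 [(0, 0.67), (1, 0.65), (359, 0.65), (2, 0.61)]
lock open scene0 163.0 | lock open s6 53.0 | lock open s12 64.0 | lock open side0 62.0 | lock open d6 15.0 | lock open d12 72.0 | 
lock shut scene0 53.0 | lock shut s6 146.0 | lock shut s12 60.0 | lock shut side0 13.0 | lock shut d6 71.0 | lock shut d12 61.0 | 
lever scene0 57.0 | lever s6 52.0 | lever s12 163.0 | lever side0 18.0 | lever d6 20.0 | lever d12 108.0 | 
s12 (304, 256, 322, 276) 0.294 shift -8 -4
d12 (338, 245, 350, 263) 0.433 shift 3 3
s12 (308, 220, 322, 238) 0.28 shift -8 8
d12 (289, 256, 304, 272) 0.073 shift 8 -2
19.816154970760234
```

Call:
{"fn": "play_rows", "kwargs": {
  "commands": [
    {"x": -0.03, "y": 0, "z": 0, "twist": 0},
    {"x": -0.07, "y": 0, "z": 0, "twist": 0},
    {"x": -0.11, "y": 0, "z": 0, "twist": 0},
    {"x": -0.16, "y": 0, "z": 0, "twist": 0},
    {"x": -0.21, "y": 0, "z": 0, "twist": 0},
    {"x": -0.26, "y": -0.005, "z": 0, "twist": 0},
    {"x": -0.31, "y": -0.01, "z": 0, "twist": 0},
    {"x": -0.36, "y": -0.01, "z": 0, "twist": 0}
  ]
}}

```text
time: 29.7
tool_pos: [256.2, -451.0, 260.4]
tcp_rot: [3.141, 0.0, 0.654]
contact_force: [-0.3, -1.1, 0.3]
grip_width: 32.6
finger_force: 0.0
```

Call:
{"fn": "play_rows", "kwargs": {
  "commands": [
    {"x": -0.03, "y": 0, "z": 0, "twist": 0},
    {"x": -0.04, "y": 0, "z": 0, "twist": 0},
    {"x": -0.04, "y": 0, "z": 0, "twist": 0},
    {"x": -0.04, "y": 0, "z": 0, "twist": 0},
    {"x": -0.04, "y": 0, "z": 0, "twist": 0},
    {"x": -0.04, "y": 0, "z": 0, "twist": 0},
    {"x": -0.04, "y": 0, "z": 0, "twist": 0},
    {"x": -0.04, "y": 0, "z": 0, "twist": 0}
  ]
}}

```text
time: 30.5
tool_pos: [226.6, -475.6, 259.7]
tcp_rot: [3.142, -0.0, 0.654]
contact_force: [0.2, 0.2, 0.2]
grip_width: 31.9
finger_force: 0.0
```

```bash
python3 - <<'E'
from h import *
st(); cap('scene','s13'); cap('side','d13'); turned('s13'); turned('s13','scene0')
for a,b,box in(('scene0','s13',(304,256,322,276)),('side0','d13',(338,245,350,263)),('scene0','s13',(308,220,322,238)),('side0','d13',(289,256,304,272))):
    A=cv2.imread(f'pics/{a}_full.png'); B=cv2.imread(f'pics/{b}_full.png'); x0,y0,x1,y1=box
    r=cv2.matchTemplate(B[y0-8:y1+8,x0-8:x1+8],A[y0:y1,x0:x1],cv2.TM_CCOEFF_NORMED); _,v,_,l=cv2.minMaxLoc(r); print(b,box,round(v,3),'shift',l[0]-8,l[1]-8)
E
```

```text
30.5 [ 226.6 -475.6  259.7] [180.   -0.   37.4] [-1.27  0.34  1.51  0.    1.3  -0.35] F [0.2 0.2 0.2] w 31.9 0.0
s13 [(143, 0.69), (142, 0.69), (144, 0.68), (141, 0.67)]
s13 [(145, 0.61), (146, 0.61), (144, 0.59), (252, 0.58)]
s13 (304, 256, 322, 276) 0.998 shift 0 0
d13 (338, 245, 350, 263) 0.969 shift 0 0
s13 (308, 220, 322, 238) 0.999 shift 0 0
d13 (289, 256, 304, 272) 0.994 shift 0 0
```

Lock and lever are back exactly as at the start, and the table has turned four stations. I'm handing the job in.

```bash
python3 -c "
from plant import bot
print(bot.close_job())"
```

```text
the job is handed in; nothing more can be done
None
```

I handed the job in at about 30 s without seeing the verdict: the mount sits in its holder, four lever strokes turned the table 144° to bring it under the objective, and the final pictures show the ratchet lever at rest and the lock shut.

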